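Lock the document box

ROBOT

A 6-joint arm with a two-finger parallel gripper is mounted at the origin on the work surface. World frame = base frame: x ahead of the robot, y to its left, z up, the work surface at z = 0. Lengths are in mm, angles in degrees, forces in N, time in s.
With the tool pointing down it reaches from about 350 to 850 mm from the base axis. Payload 8.1 kg.
Tool frame: the origin (TCP) lies midway between the tips of the shut fingers; the grasp point (between the pads) lies 19 mm behind it (r.tcp_to_grasp is the distance from the TCP to the grasp point, in mm); z points along the fingers, y is the direction in which the jaws open and shut (so a half turn about z gives the same grasp; the last joint's range is limited). The gripper opens to 85 mm and grips with 20 to 120 N. Pads are 22 mm wide; open, the fingers measure 114 mm over their backs; the gripper's body (76 mm by 85 mm) begins 54 mm behind the grasp point. The pads swing forward as they close: fully open they stand 13 mm farther back than shut.
Start: joints at [69.018, 7.471, 85.268, -0, 87.261, -4.893], TCP at [166.253, 576.511, 231.292] pointing down, gripper open.
Joint ranges: [-169.43, 169.43], [-51.17, 129.36], [1.28, 143.12], [-76.62, 256.62], [0, 156.53], [-152.29, 152.29]. Speed limits (degrees/s): [136.94, 136.94, 159.86, 180, 180, 180].

INTERFACE

Orientations are given as [roll, pitch, yaw] about the fixed x, y, z axes, in that order (R = Rz(yaw) Ry(pitch) Rx(roll)).
In Python, from bench import r gives the robot as it stands.
- The arm moves only by the tool jog_arm, never from a script. Its argument "targets" is a list of rows, each a list of 7 numbers: the shift along the tool's x, y, z in m, then the turn, a rotation vector about the tool's x, y, z in rad, then the closure, from 0 (fully open) to 1 (shut). In form: [[dx, dy, dz, wx, wy, wz, claw], ...]. A call has 1 to 5 rows; each row is the pose to reach, as a shift and turn from the pose commanded when the call began, along the tool's axes at that moment; what a row does not reach only later rows make up. A row lasts 1/12 s, in which the tool goes at most 41.7 mm and 7.16 degrees, less where a joint would pass 70% of its speed; a pose out of reach is approached as far as the arm can. A call with a gripper value outside its range is refused whole. The fingers move at their own pace and stop on an object; "newtons" is the grip in N (left out, the last holds). Time passes only in rows, so rows that repeat a pose let the fingers close. It gives the time, the measured TCP pose, the force and the opening at its end, in the units of the state.
- r.sense(): the state, without advancing time (a new reading comes with each control period).
- r.snapshot(name): name is "scene" or "side" or "wrist"; returns a dict with "pixels" (384x512x3 uint8, red, green, blue), "fx", "fy", "cx", "cy" (pixels), "origin" and "attitude" of the camera in the world. Camera axes: x right, y down, z forward; pixel columns grow to the right and rows downward; lengths in mm; the calibration is good to about 2 mm. The wrist camera is an equidistant fisheye: a pixel r from the principal point sees the ray r / f radians off the axis. A picture is of the moment at which its call begins. There is no depth.
- r.hand_in(): hands the job in, once; it reports no verdict.
The state is a dict: "time": time; "joint_pos": joint angles; "qd": joint speeds; "joint_efforts": joint torques, N m; "tool_pos": TCP position; "tcp_rot": TCP orientation; "ft_force": force on the tool from outside, world axes, zero at the start; "wrist_torque": the same for the moment, N m; "finger_gap": finger opening in mm.
Only numpy, scipy, OpenCV 4.12 (cv2) and the standard library are available. Lean on these libraries where they do the work, as an engineer would, in place of code of your own. Each camera call takes 0.05 s, during which the arm holds its last target.

TASK

Lock the wooden document box on the study desk: push the stud of the slotted steel disc on its lid round until the slot lines up with the bolt, then push the bolt's knob so that the bolt slides through the disc and fully home in the keeper, and leave it so. Do it with light fingertip pushes only: pinch nothing, lift nothing, force nothing, and leave the things lying on the box and the desk where they are.

Things in the scene. Friction and masses are not known exactly. Their poses are not given: they have to be found in the camera images.
- box: wooden document box 200 (x) x 300 (y) x 80 mm high, fixed to the desk. Origin: centre of its underside, z up. The bolt is pushed towards the box's -y, along x = 0. Lid top at z = 80 mm; disc axis at y = -45 mm. The bolt's two guide rails, 18 mm high above the lid, run from y = 32 to 130 mm, outer faces at x = -14 and 14 mm
- keeper (a point): mouth of the keeper, on the box at y = -92 mm, 10 mm above the lid: a small aluminium bridge, 30 mm wide, 22 mm deep, 18 mm high above the lid, that takes the bolt's nose
- disc (a joint): angle (rad) of the slotted disc; starts between 0.55 and 2.6, range -0.3 to 3.44. 0: slot along the bolt, stud towards the box's -x (robot's side). Grows clockwise seen from above: the stud swings past the bolt's side (+y) to +x. At pi the slot is along the bolt again, equally good. Stays where it is left; light friction, 2 to 3 N at the stud
- disc_centre (a point): on the disc's axis, at its top face. Flat steel disc, 84 mm across, on the lid, top 16 mm above the lid, turning about the vertical; a straight slot 22 mm wide, open at the top, crosses its middle. The point turns with the disc: y along the slot, -x towards the stud
- disc_stud (a point): middle of the top end of the upright steel stud on the disc, 14 mm in diameter, 28 mm tall above the disc's face, 30 mm from the disc's axis, square to the slot; push it sideways to turn the disc
- bolt (a joint): travel (m) of the bolt, a steel bar 14 mm wide, 10 mm high, round nose: 0 drawn back (starts up to 0.006), 0.118 home at its stop. The nose meets the disc's rim at 0.008, leaves its far side at 0.092, enters the keeper at 0.097. Friction 1 to 2 N; stays where left. A slot out of line blocks it; within about 0.1 rad it passes
- bolt_knob (a point): middle of the top end of the bolt's upright steel knob, 16 mm in diameter, reaching from 20 to 48 mm above the lid; push it towards the box's -y to slide the bolt. It moves with the bolt
- pen: a black ball pen 145 mm long, 11 mm thick, lying on the box's lid on the far side; origin at the middle of its underside; not part of the job
- eraser: a white eraser in a card sleeve, 20 x 54 x 13 mm, on the lid on the near side; origin at the centre of its underside; not part of the job
- clip_tin: a round tin, 38 mm across, 23 mm high, on the lid beside the keeper; origin at the centre of its underside; not part of the job
- mug: a white mug, 80 mm across, 95 mm high, on the desk; origin at the middle of its underside; not part of the job
- tape: a roll of clear tape lying flat, 76 mm across, 19 mm high, on the desk; origin at the middle of its underside; not part of the job
- ink: a small glass jar, 52 mm across, 60 mm high, on the desk; origin at the middle of its underside; not part of the job
- sharpener: a grey pencil sharpener block 50 x 34 x 36 mm on the desk; origin at the middle of its underside; not part of the job

How it is judged:
By the outcome, as a careful person would: the job done as asked, in the order asked, and still so for the second after the job is handed in, with the robot touching nothing.
It also fails if it takes over 45 s, if anything falls off the work surface, if the arm or the gripper's body presses on something with over 40 N, if the wrist force passes 120 N, or if a joint passes its speed limit or range.

## Working session

There is one attempt and no reset: what is moved stays moved. The work goes in short steps, Python scripts to look and compute and a tool call to move; the robot and the scene stay as the last step left them, time stands still between calls to the robot, and variables do not carry over. Pictures are saved under pics/ and viewed, and the job is handed in when it is done.

Besides the shell and the picture viewer there is one more tool, called by a JSON object that holds its "fn" and its "kwargs". jog_arm: Moves the arm, as the interface text tells. Its arguments: {"type":"object","properties":{"targets":{"type":"array","items":{"type":"array","items":{"type":"number"}}},"newtons":{"type":"number"}},"required":["targets"]}

```bash
ls; mkdir -p pics
python3 - <<'E'
from bench import r
import cv2
print(r.sense())
for n in ["scene","side","wrist"]:
    s=r.snapshot(n)
    cv2.imwrite(f"pics/{n}0.png",s["pixels"][:,:,::-1])
    print(n,{k:v for k,v in s.items() if k!="pixels"})
E
```

```text
pics
{'time': 0.0, 'joint_pos': array([ 6.90173748e+01,  7.51402032e+00,  8.53311174e+01,  1.10095807e-03,
        8.72602854e+01, -4.89393294e+00]), 'qd': array([ 0.04338084, -0.05960866, -0.02066472, -0.03155064,  0.06750802,
       -0.03483068]), 'joint_efforts': array([ 2.19685317e-03, -5.69389093e+01, -5.00555205e+01, -2.36583146e-04,
        1.45594400e-02,  2.39296092e-06]), 'tool_pos': array([166.05681155, 575.98762768, 230.23814409]), 'tcp_rot': array([-1.79895055e+02, -1.00893851e-02,  1.63911245e+02]), 'ft_force': array([-0.87862717,  0.24460613,  0.38908817]), 'wrist_torque': array([ 0.00269943,  0.03902603, -0.05037426]), 'finger_gap': 85.42582319985678}
scene {'fx': 402.1100499868706, 'fy': 402.1100499868706, 'cx': 253.70215466213514, 'cy': 187.3188738421086, 'origin': array([1240.9174827 , -284.37913375,  767.5259761 ]), 'attitude': array([-131.94638038,   -1.11528064,   69.86895794])}
side {'fx': 393.55586290266143, 'fy': 393.55586290266143, 'cx': 258.0388561197429, 'cy': 196.82902725713916, 'origin': array([  61.48079176, -680.46107579,  581.78779507]), 'attitude': array([-1.20076933e+02, -2.48348030e-02, -3.39231589e+01])}
wrist {'fx': 297.3186396354542, 'fy': 297.3186396354542, 'cx': 254.95993665394792, 'cy': 187.56885689560613, 'origin': array([ 92.90000797, 597.94620786, 372.29275803]), 'attitude': array([1.62595398e+02, 1.13603353e-01, 7.39742991e+01])}
```

View pics/scene0.png

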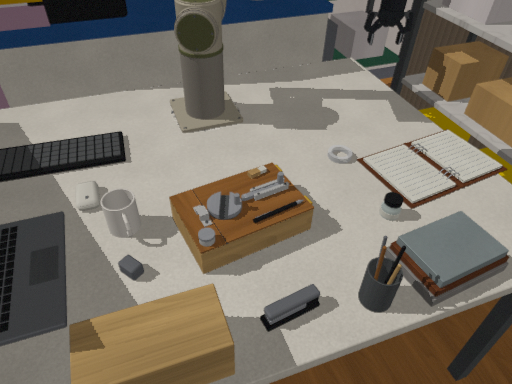

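View pics/side0.png

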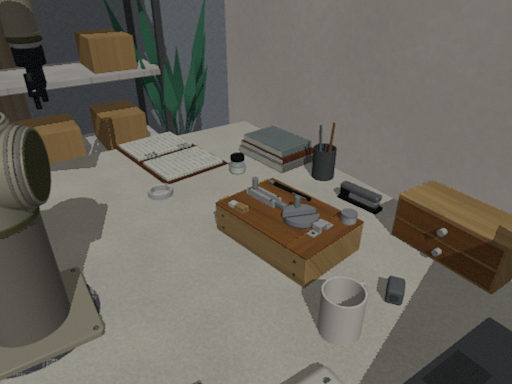

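View pics/wrist0.png

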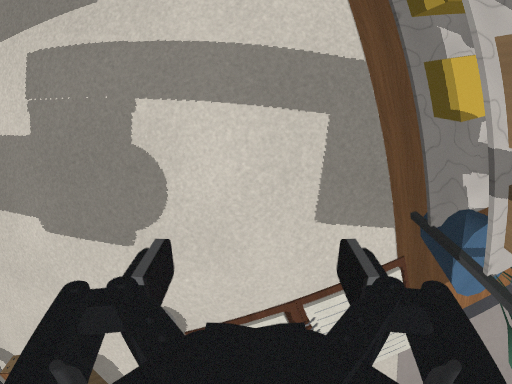

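Scene: box centred near (240,215) px, disc near (225,205), bolt to its right, knob near (281,181). Enlarged crops next.

Run:
```python
import cv2
a=cv2.imread("pics/scene0.png")[155:275,160:320]
cv2.imwrite("pics/scene0c.png",cv2.resize(a,None,fx=5,fy=5,interpolation=cv2.INTER_CUBIC))
a=cv2.imread("pics/side0.png")[165:275,210:370]
cv2.imwrite("pics/side0c.png",cv2.resize(a,None,fx=5,fy=5,interpolation=cv2.INTER_CUBIC))
```

```text
(no output)
```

View pics/scene0c.png

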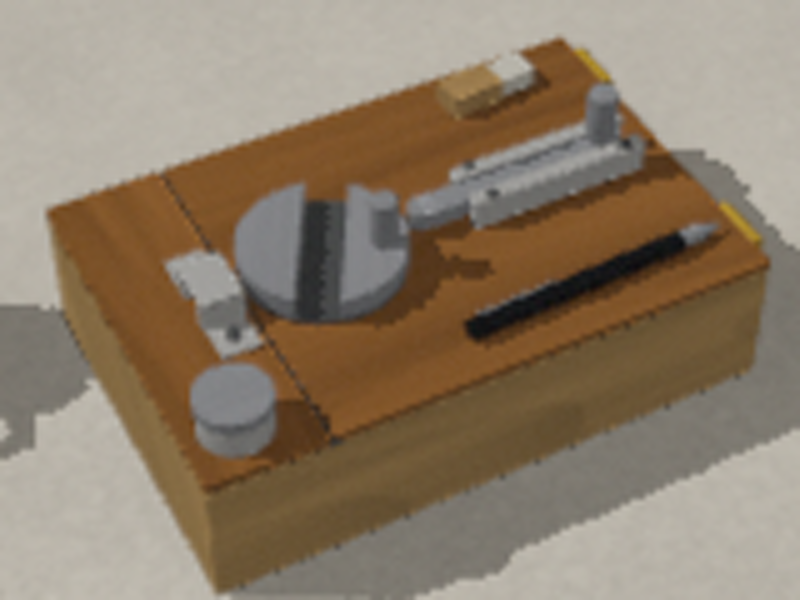

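View pics/side0c.png

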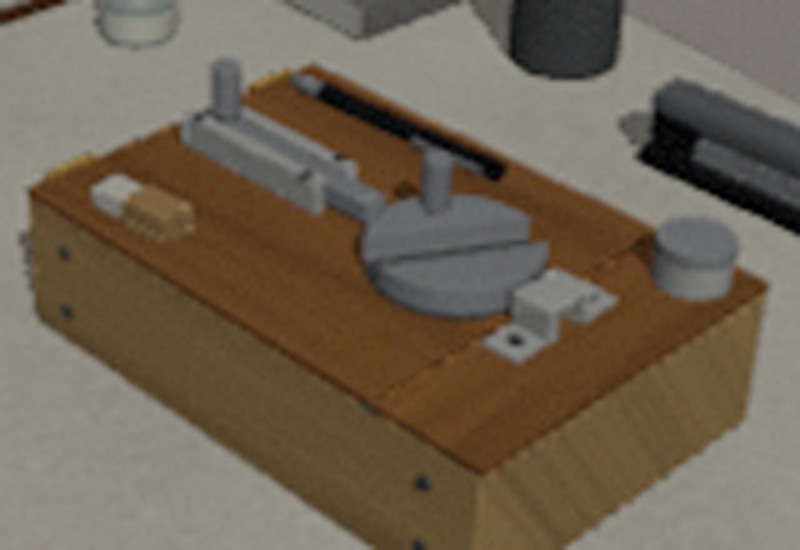

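```bash
cat > h.py <<'E'
import numpy as np
from scipy.spatial.transform import Rotation as R
from scipy.optimize import least_squares
C={'scene':(402.11005,253.702155,187.318874,[1240.9174827,-284.37913375,767.5259761],[-131.94638038,-1.11528064,69.86895794]),
'side':(393.555863,258.038856,196.829027,[61.48079176,-680.46107579,581.78779507],[-120.076933,-2.4834803e-02,-33.9231589])}
def proj(c,P):
    f,cx,cy,o,a=C[c]; P=np.atleast_2d(P)
    p=(P-np.array(o))@R.from_euler('xyz',a,degrees=True).as_matrix()
    return np.c_[f*p[:,0]/p[:,2]+cx,f*p[:,1]/p[:,2]+cy]
def ray(c,u):
    f,cx,cy,o,a=C[c]
    d=R.from_euler('xyz',a,degrees=True).as_matrix()@np.array([(u[0]-cx)/f,(u[1]-cy)/f,1])
    return np.array(o),d/np.linalg.norm(d)
def tri(us):
    A=np.zeros((3,3));b=np.zeros(3);rs=[ray(c,u) for c,u in us]
    for o,d in rs:
        M=np.eye(3)-np.outer(d,d);A+=M;b+=M@o
    p=np.linalg.solve(A,b)
    return p,[round(float(np.linalg.norm((np.eye(3)-np.outer(d,d))@(p-o))),1) for o,d in rs]
def atz(c,u,z):
    o,d=ray(c,u); return o+d*(z-o[2])/d[2]
def cs(u):return ((u[0]+.5)/5-.5+160,(u[1]+.5)/5-.5+155)
def cd(u):return ((u[0]+.5)/5-.5+210,(u[1]+.5)/5-.5+165)
E
python3 - <<'E'
from h import *
S=dict(mm=(48,212),mp=(562,38),pp=(768,263),pm=(213,490),knob=(603,90),stud=(384,197),disc=(322,243),keep=(218,277),tin=(233,393))
D=dict(mm=(480,472),mp=(33,188),pp=(312,66),pm=(768,287),knob=(227,65),stud=(437,156),tin=(696,242))
for k in D:
    p,e=tri([('scene',cs(S[k])),('side',cd(D[k]))]); print(k,p.round(1),e)
    S2=p
L=dict(mm=(-100,-150),mp=(-100,150),pp=(100,150),pm=(100,-150))
def f(v,full=False):
    a=v[2];M=np.array([[np.cos(a),-np.sin(a)],[np.sin(a),np.cos(a)]]);out=[]
    for k in L:
        P=np.r_[M@L[k]+v[:2],80]
        out+=[proj('scene',P)[0]-cs(S[k]),proj('side',P)[0]-cd(D[k])]
    return np.concatenate(out)
s=least_squares(f,[600,0,0]);print(s.x[:2],np.degrees(s.x[2]),f(s.x).round(1))
a=s.x[2];M=np.array([[np.cos(a),-np.sin(a)],[np.sin(a),np.cos(a)]])
for k in ('knob','stud','tin'):
    p,e=tri([('scene',cs(S[k])),('side',cd(D[k]))]); print(k,'box',M.T@(p[:2]-s.x[:2]),p[2])
E
```

```text
mm [ 488.7 -218.    76.5] [0.7, 0.7]
mp [444.8  75.6  78.9] [0.2, 0.2]
pp [638.7 106.4  77.4] [1.1, 1.1]
pm [ 686.3 -186.5   75.8] [0.8, 0.8]
knob [546.5  53.8 127.8] [0.2, 0.2]
stud [580.9 -72.  123.8] [0.6, 0.6]
tin [ 656.1 -167.3  100.5] [0.0, 0.0]
[564.66100389 -56.02697421] 8.834055805078574 [-0.6 -1.   1.  -0.8  0.2 -0.9 -0.9 -0.3  1.1 -0.8  0.5 -0.8 -1.4 -0.6
  0.8 -1.3]
knob box [ -1.10530566 111.27176796] 127.83676997966546
stud box [ 13.57868572 -18.29939893] 123.81096875726668
tin box [  73.28937339 -124.0024949 ] 100.49739847024107
```

```bash
cat >> h.py <<'E'
BX=np.array([564.66,-56.03]);BY=8.834
a=np.radians(BY);M=np.array([[np.cos(a),-np.sin(a)],[np.sin(a),np.cos(a)]])
def b2w(x,y,z):return np.r_[M@[x,y]+BX,z]
def w2b(p):return np.r_[M.T@(np.array(p[:2])-BX),p[2]]
def delta(pos,rpy,tp,trpy):
    A=R.from_euler('xyz',rpy,degrees=True);B=R.from_euler('xyz',trpy,degrees=True)
    return (A.inv().apply(np.array(tp)-pos)/1000).round(4),(A.inv()*B).as_rotvec().round(4)
E
python3 - <<'E'
from h import *
t=b2w(22,8,170);print(t)
print(delta([166.253,576.511,231.292],[180,0,163.911],t,[180,0,98.83]))
E
```

```text
[585.17044544 -44.74631142 170.        ]
(array([-0.5747, -0.4808,  0.0613]), array([ 0.    , -0.    ,  1.1359]))
```

{"fn": "jog_arm", "kwargs": {"targets": [[-0.015,-0.012,0,0,0,0.06,1],[-0.045,-0.037,0,0,0,0.18,1],[-0.075,-0.062,0,0,0,0.3,1],[-0.105,-0.087,0,0,0,0.42,1],[-0.135,-0.112,0,0,0,0.54,1]], "newtons": 20}}

```text
time: 0.57
tool_pos: [265.2, 429.9, 230.8]
tcp_rot: [-180.0, 0.0, 132.7]
ft_force: [1.2, -0.1, 0.5]
finger_gap: 25.6
```

Run:
```python
from h import *
A=R.from_euler('xyz',[180,0,163.911],degrees=True)
p=np.array([166.253,576.511,231.292])+A.apply([-135,-112,0]);print(p)
t=b2w(22,8,170)
print(delta(p,[180,0,132.972],t,[180,0,98.83]))
```

```text
[264.92678941 431.48519787 231.292     ]
(array([-0.5667, -0.0903,  0.0613]), array([ 0.    , -0.    ,  0.5959]))
```

{"fn": "jog_arm", "kwargs": {"targets": [[-0.038,-0.006,0,0,0,0.12,1],[-0.076,-0.012,0,0,0,0.24,1],[-0.114,-0.018,0,0,0,0.36,1],[-0.152,-0.024,0,0,0,0.48,1],[-0.19,-0.03,0,0,0,0.596,1]]}}

```text
time: 0.98
tool_pos: [373.0, 270.3, 231.2]
tcp_rot: [180.0, -0.0, 98.5]
ft_force: [0.4, 0.3, 0.6]
finger_gap: -0.1
```

Run:
```python
from h import *
p=np.array([264.927,431.485,231.292])+R.from_euler('xyz',[180,0,132.972],degrees=True).apply([-190,-30,0]);print(p)
print(delta(p,[180,0,98.82],b2w(22,8,170),[180,0,98.83]))
```

```text
[372.48815859 272.01526255 231.292     ]
(array([-0.3456,  0.1616,  0.0613]), array([ 0.    ,  0.    , -0.0002]))
```

{"fn": "jog_arm", "kwargs": {"targets": [[-0.035,0.016,0.005,0,0,0,1],[-0.07,0.033,0.01,0,0,0,1],[-0.105,0.049,0.02,0,0,0,1],[-0.14,0.065,0.03,0,0,0,1],[-0.175,0.0816,0.04,0,0,0,1]]}}

```text
time: 1.4
tool_pos: [480.6, 109.7, 190.9]
tcp_rot: [180.0, -0.0, 98.8]
ft_force: [1.5, 0.6, 0.1]
finger_gap: 0.1
```

{"fn": "jog_arm", "kwargs": {"targets": [[-0.035,0.016,0.01,0,0,0,1],[-0.07,0.032,0.02,0,0,0,1],[-0.105,0.048,0.021,0,0,0,1],[-0.14,0.064,0.021,0,0,0,1],[-0.1706,0.08,0.021,0,0,0,1]]}}

```text
time: 1.82
tool_pos: [585.5, -47.1, 169.5]
tcp_rot: [-179.9, -0.0, 98.8]
ft_force: [0.6, 0.2, 0.8]
finger_gap: -0.1
```

{"fn": "jog_arm", "kwargs": {"targets": [[0,0,0,0,0,0,1],[0,0,0,0,0,0,1]]}}

```text
time: 1.98
tool_pos: [585.3, -46.4, 169.4]
tcp_rot: [-179.9, -0.0, 98.7]
ft_force: [0.1, 0.6, 0.0]
finger_gap: 0.2
```

Run:
```python
from h import *
from bench import r
import cv2
s=r.sense();print(s['time'],s['tool_pos'],s['tcp_rot'],w2b(s['tool_pos']),s['ft_force'])
for n,(x,y) in dict(scene=(160,125),side=(210,135)).items():
    im=r.snapshot(n)['pixels'][y:y+150,x:x+160,::-1]
    cv2.imwrite(f'pics/{n}1.png',cv2.resize(im,None,fx=4,fy=4,interpolation=cv2.INTER_CUBIC))
im=r.snapshot('wrist')
cv2.imwrite('pics/wrist1.png',im['pixels'][:,:,::-1]);print({k:v for k,v in im.items() if k!="pixels"})
```

```text
1.9833 [585.33384258 -46.39761918 169.35583797] [-1.79915719e+02 -2.68683174e-02  9.86548757e+01] [ 21.90786381   6.34318774 169.35583797] [0.05693291 0.56107635 0.02589171]
{'fx': 297.3186396354542, 'fy': 297.3186396354542, 'cx': 254.95993665394792, 'cy': 187.56885689560613, 'origin': array([573.29225823,  31.67098134, 311.75768908]), 'attitude': array([1.62621414e+02, 6.32373429e-02, 8.87270982e+00])}
```

View pics/scene1.png

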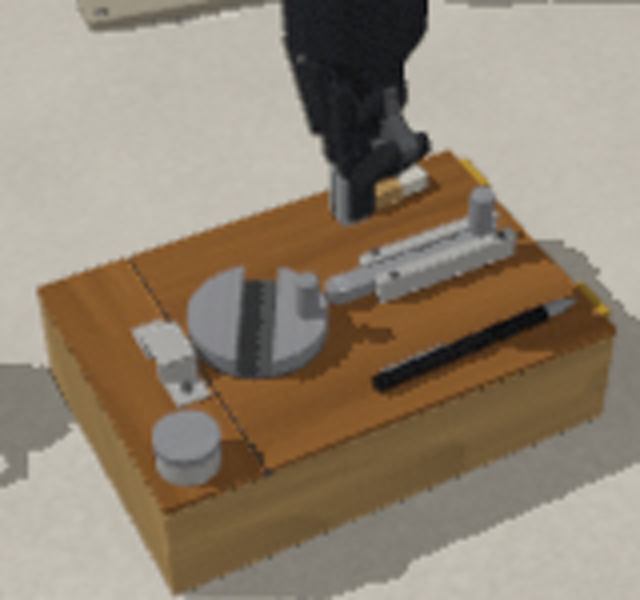

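View pics/side1.png

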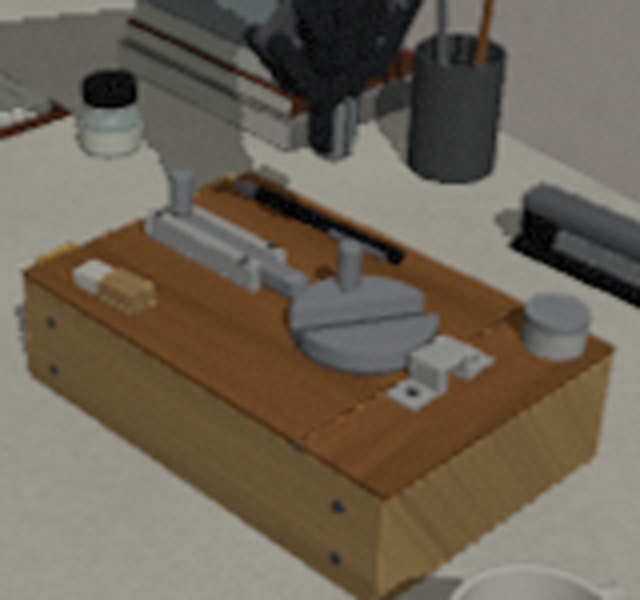

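View pics/wrist1.png

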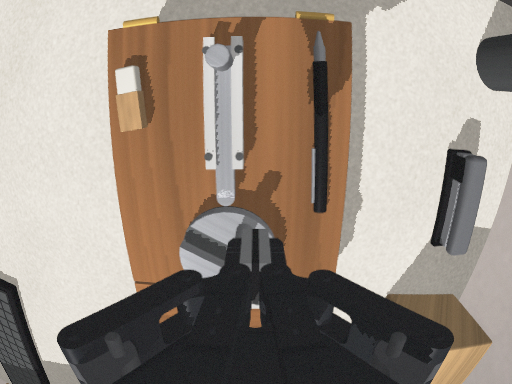

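{"fn": "jog_arm", "kwargs": {"targets": [[0.003,-0.005,0.02,0,0,0,1],[0.003,-0.005,0.04,0,0,0,1],[0.003,-0.005,0.055,0,0,0,1],[0.003,-0.005,0.063,0,0,0,1],[0.003,-0.005,0.063,0,0,0,1]]}}

```text
time: 2.55
tool_pos: [577.9, -41.1, 105.2]
tcp_rot: [-179.8, -0.1, 98.9]
ft_force: [0.1, -0.0, -0.9]
finger_gap: -0.4
```

```bash
cat > look.py <<'E'
import sys
from h import *
from bench import r
import cv2
k=sys.argv[1]
s=r.sense();print(s['time'],'box',w2b(s['tool_pos']).round(1),'yaw',s['tcp_rot'][2].round(2),'F box',(M.T@s['ft_force'][:2]).round(1),s['ft_force'][2].round(1))
o=[]
for n,(x,y) in dict(scene=(170,150),side=(230,160)).items():
    im=r.snapshot(n)['pixels'][y:y+100,x:x+130,::-1]
    o.append(cv2.resize(im,None,fx=6,fy=6,interpolation=cv2.INTER_CUBIC))
    cv2.imwrite(f'pics/{n}{k}.png',o[-1])
E
python3 look.py 2
```

```text
2.55 box [ 15.4  12.7 105.2] yaw 98.91 F box [ 0.1 -0. ] -0.9
```

View pics/scene2.png

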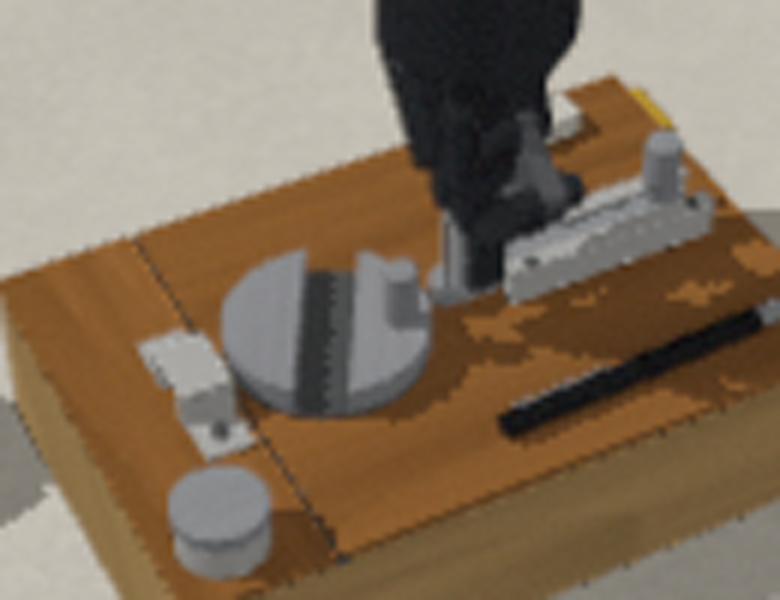

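View pics/side2.png

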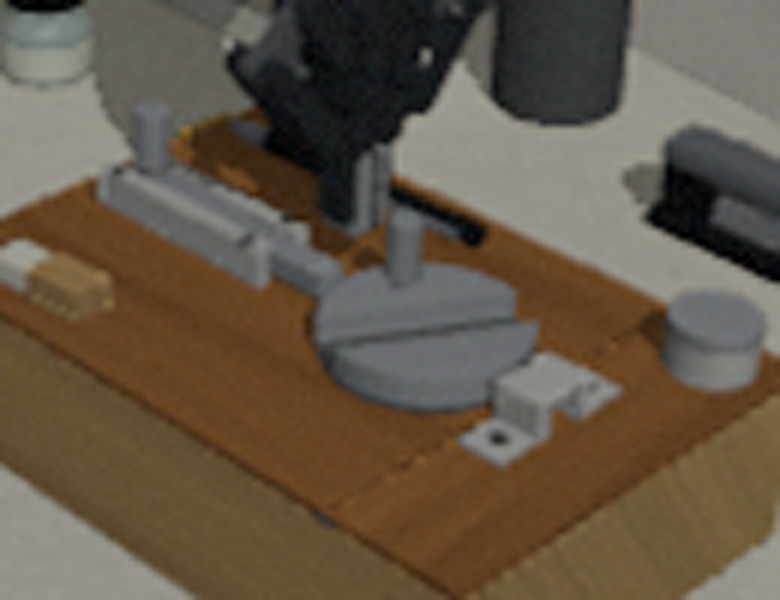

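{"fn": "jog_arm", "kwargs": {"targets": [[-0.003,0,0,0,0,0,1],[-0.006,0.0,0,0,0,0,1],[-0.009,0.0,0,0,0,0,1],[-0.012,0.001,0,0,0,0,1],[-0.014,0.002,0,0,0,0,1]]}}

```text
time: 3.07
tool_pos: [584.8, -54.9, 108.2]
tcp_rot: [179.9, -0.1, 98.8]
ft_force: [2.1, 12.5, 2.8]
finger_gap: 0.4
```

```bash
python3 look.py 3
```

```text
3.0667 box [ 20.1  -1.9 108.2] yaw 98.81 F box [ 4. 12.] 2.8
```

View pics/scene3.png

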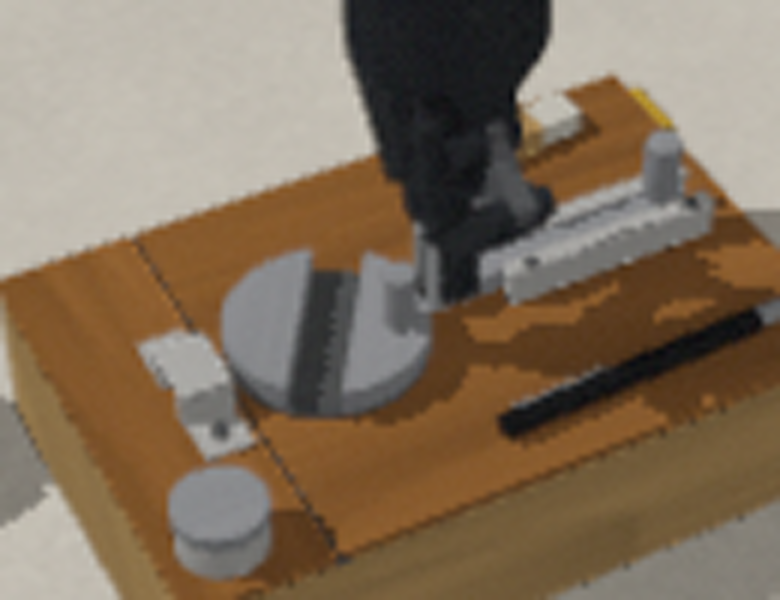

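View pics/side3.png

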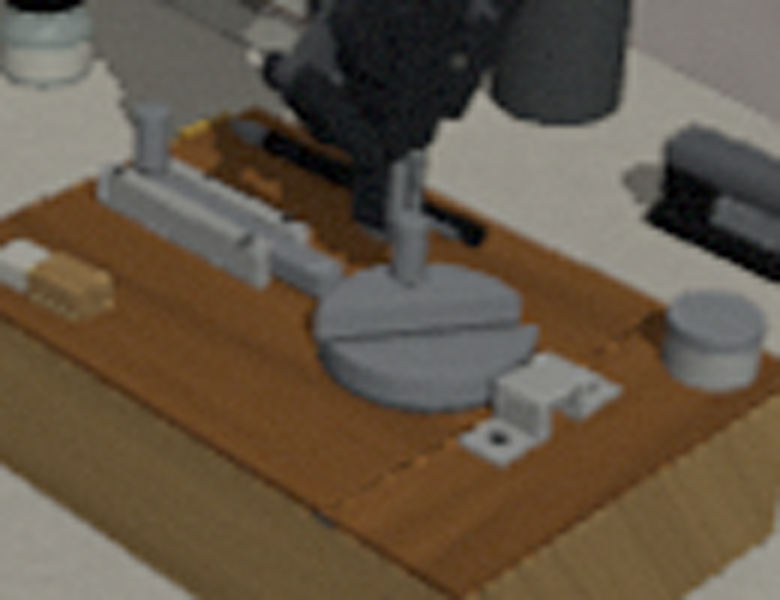

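{"fn": "jog_arm", "kwargs": {"targets": [[-0.0015,0.002,0,0,0,0,1],[-0.003,0.004,0,0,0,0,1],[-0.005,0.006,0,0,0,0,1],[-0.007,0.0075,0,0,0,0,1],[-0.009,0.009,0,0,0,0,1]]}}

```text
time: 3.58
tool_pos: [596.1, -61.3, 108.4]
tcp_rot: [179.7, -0.2, 98.9]
ft_force: [7.0, 11.8, -0.1]
finger_gap: 0.1
```

```bash
python3 look.py 4
```

```text
3.5833 box [ 30.3 -10.  108.4] yaw 98.87 F box [ 8.7 10.6] -0.1
```

View pics/scene4.png

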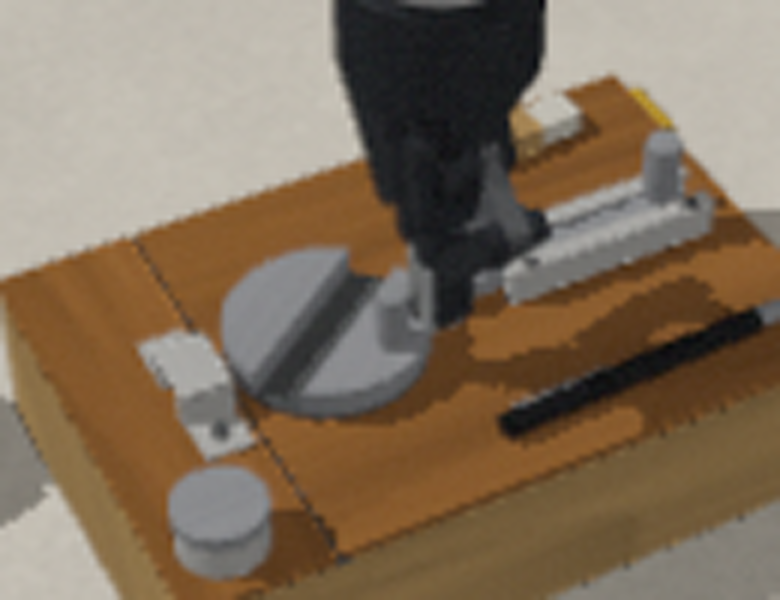

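View pics/side4.png

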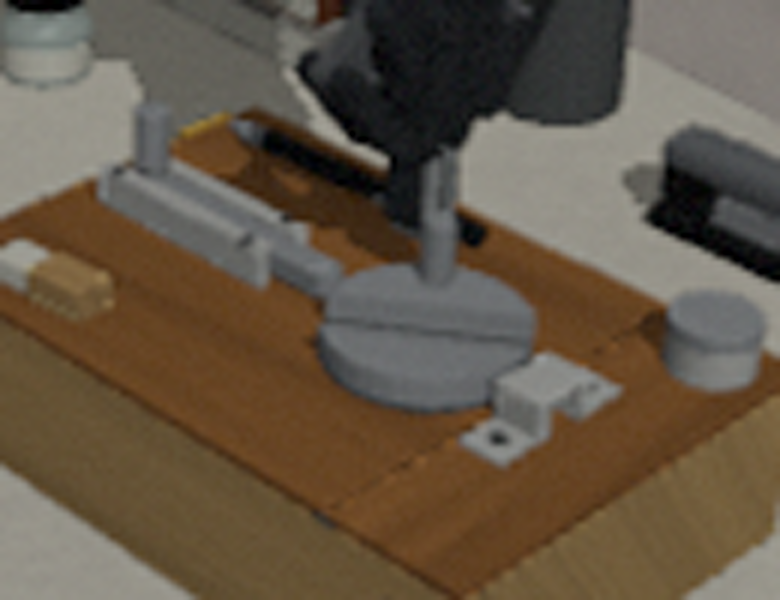

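```bash
cat >> h.py <<'E'
def c6(n,u):
    o=dict(scene=(170,150),side=(230,160))[n]
    return (n,((u[0]+.5)/6-.5+o[0],(u[1]+.5)/6-.5+o[1]))
E
python3 - <<'E'
from h import *
for s,d in [((402,266),(407,213)),((396,275),(438,222))]:
    p,e=tri([c6('scene',s),c6('side',d)]);b=w2b(p);print(b.round(1),e,np.degrees(np.arctan2(b[1]+45,-b[0])))
    b=w2b(atz('scene',c6('scene',s)[1],124));print(b.round(1),np.degrees(np.arctan2(b[1]+45,-b[0])))
E
```

```text
[ 14.8 -18.4 125.2] [0.7, 0.7] 119.18172676477666
[ 14.2 -18.5 124. ] 118.21531826008163
[ 20.7 -26.2 125. ] [2.6, 2.6] 137.72115979430183
[ 17.7 -23.  124. ] 128.75741131822573
```

Run:
```python
from h import *
def ang(n,a,b,z=96):
    p=w2b(atz(n,c6(n,a)[1],z));q=w2b(atz(n,c6(n,b)[1],z));d=p-q
    # slot direction: y-axis at theta=0/pi; 
    return p.round(1),q.round(1),np.degrees(np.arctan2(d[0],d[1]))
print('img2 L',ang('scene',(305,252),(296,402)),'R',ang('scene',(356,270),(335,408)))
print('img4 L',ang('scene',(347,250),(262,388)))
```

```text
img2 L (array([-38.8, -36.4,  96. ]), array([ 36.6, -76.1,  96. ]), np.float64(-62.235196065177185)) R (array([-19.3, -22.7,  96. ]), array([ 46.5, -64.2,  96. ]), np.float64(-57.7293653112288))
img4 L (array([-31.9, -20.6,  96. ]), array([ 23.7, -84.5,  96. ]), np.float64(-41.02751367035009))
```

{"fn": "jog_arm", "kwargs": {"targets": [[0.005,0,0,0,0,0,1],[0.005,-0.004,0,0,0,0,1],[0.003,-0.004,0,0,0,0,1],[0.003,-0.004,0,0,0,0,1]]}}

```text
time: 4.02
tool_pos: [589.3, -61.8, 107.2]
tcp_rot: [-180.0, 0.0, 98.8]
ft_force: [-0.2, 1.2, 1.1]
finger_gap: 0.3
```

```bash
python3 look.py 5
```

```text
4.0167 box [ 23.4  -9.5 107.2] yaw 98.8 F box [0.  1.2] 1.1
```

View pics/side5.png

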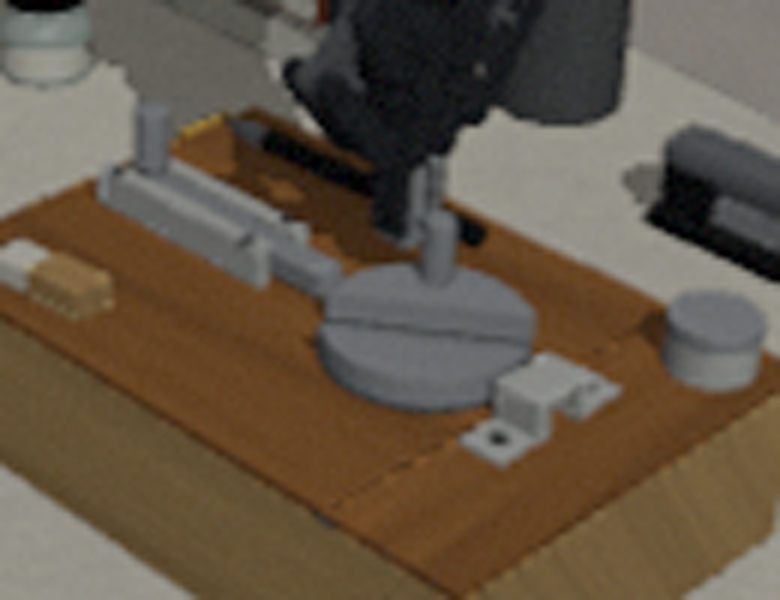

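View pics/scene5.png

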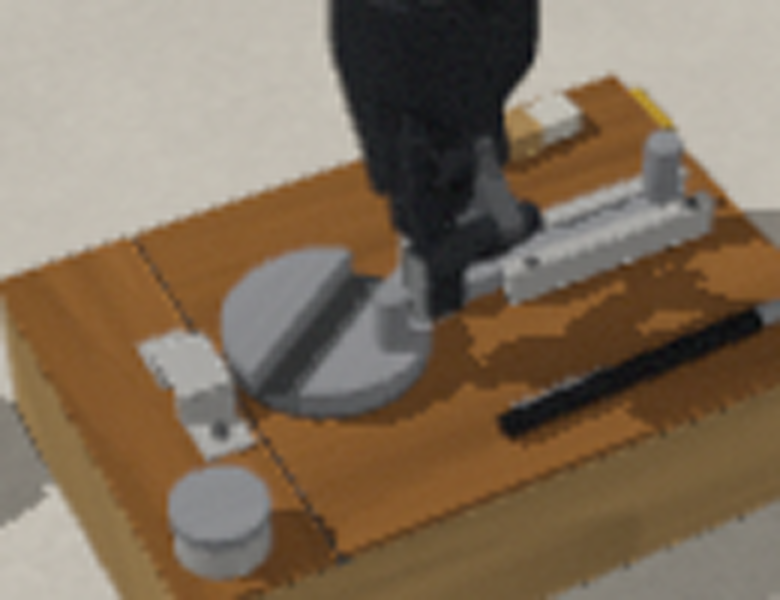

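{"fn": "jog_arm", "kwargs": {"targets": [[-0.002,0.001,0,0,0,0,1],[-0.004,0.002,0,0,0,0,1],[-0.006,0.003,0,0,0,0,1],[-0.008,0.004,0,0,0,0,1],[-0.01,0.005,0,0,0,0,1]]}}

```text
time: 4.53
tool_pos: [597.0, -69.6, 107.3]
tcp_rot: [179.9, -0.1, 98.8]
ft_force: [2.5, 5.1, -0.7]
finger_gap: 0.1
```

```bash
python3 look.py 6
```

```text
4.5333 box [ 29.9 -18.3 107.3] yaw 98.84 F box [3.3 4.6] -0.7
```

View pics/side6.png

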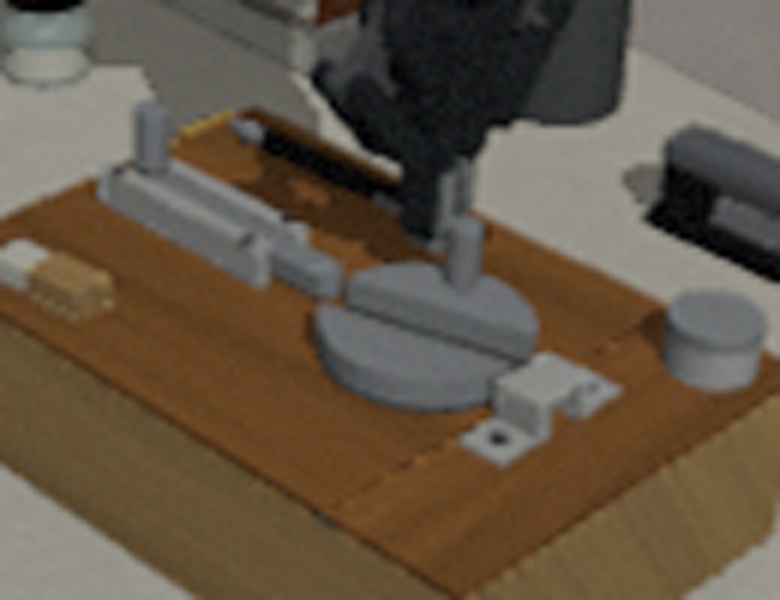

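View pics/scene6.png

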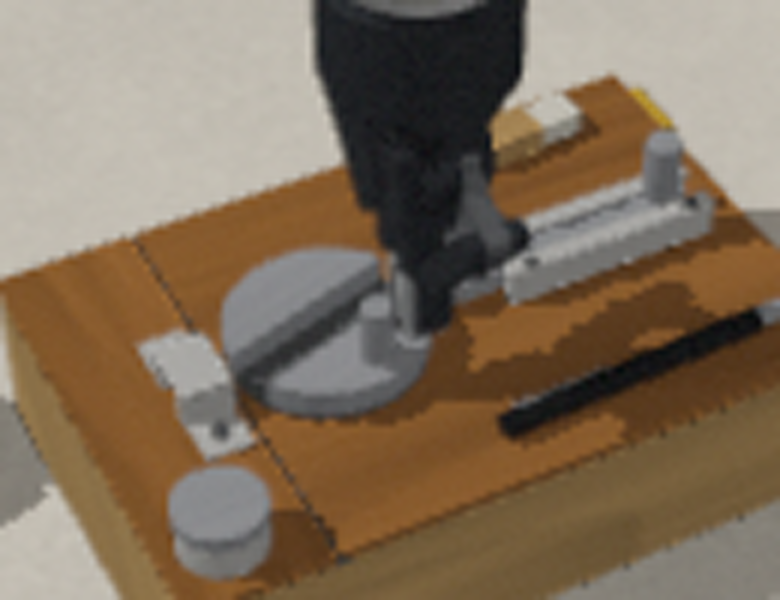

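```bash
cat >> h.py <<'E'
def ang(n,a,b,z=96):
    p=w2b(atz(n,c6(n,a)[1],z));q=w2b(atz(n,c6(n,b)[1],z));d=p-q
    return p.round(1),q.round(1),np.degrees(np.arctan2(d[0],d[1]))
E
python3 - <<'E'
from h import *
print(ang('scene',(378,258),(233,366)))
print(ang('side',(350,290),(530,358)))
p,e=tri([c6('scene',(375,302)),c6('side',(463,224))]);b=w2b(p);print(b.round(1),e,np.degrees(np.arctan2(b[1]+45,-b[0])))
E
```

```text
(array([-21.6, -11.5,  96. ]), array([  7.6, -89.4,  96. ]), np.float64(-20.5174552192839))
(array([-7.2, -9.8, 96. ]), array([  7.1, -88.8,  96. ]), np.float64(-10.236987816246943))
[ 26.8 -36.5 123.6] [0.3, 0.3] 162.38755664177492
```

{"fn": "jog_arm", "kwargs": {"targets": [[-0.002,0.0,0,0,0,0,1],[-0.004,0.0005,0,0,0,0,1],[-0.006,0.001,0,0,0,0,1],[-0.007,0.001,0,0,0,0,1],[-0.007,0.001,0,0,0,0,1]]}}

```text
time: 5.05
tool_pos: [598.5, -77.3, 107.4]
tcp_rot: [180.0, 0.0, 98.8]
ft_force: [2.2, 2.6, -0.4]
finger_gap: -0.0
```

```bash
python3 look.py 7
```

```text
5.05 box [ 30.2 -26.2 107.4] yaw 98.82 F box [2.6 2.2] -0.4
```

View pics/side7.png

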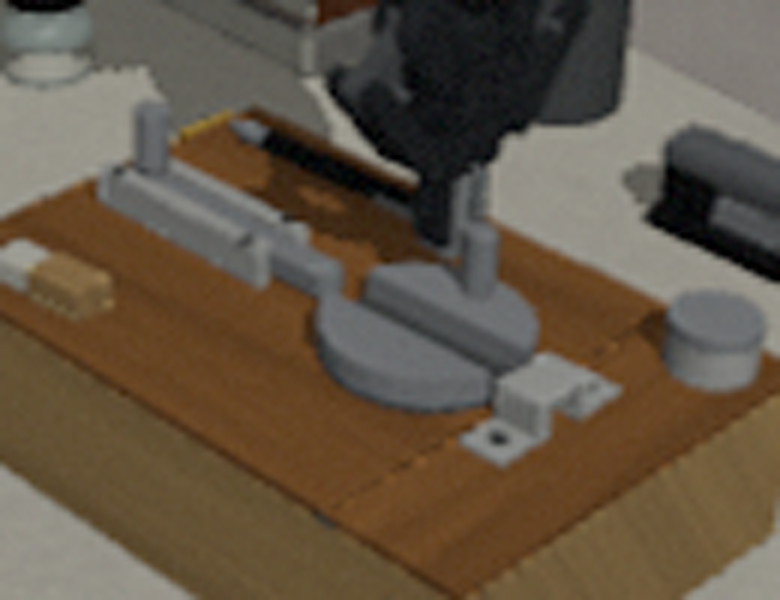

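View pics/scene7.png

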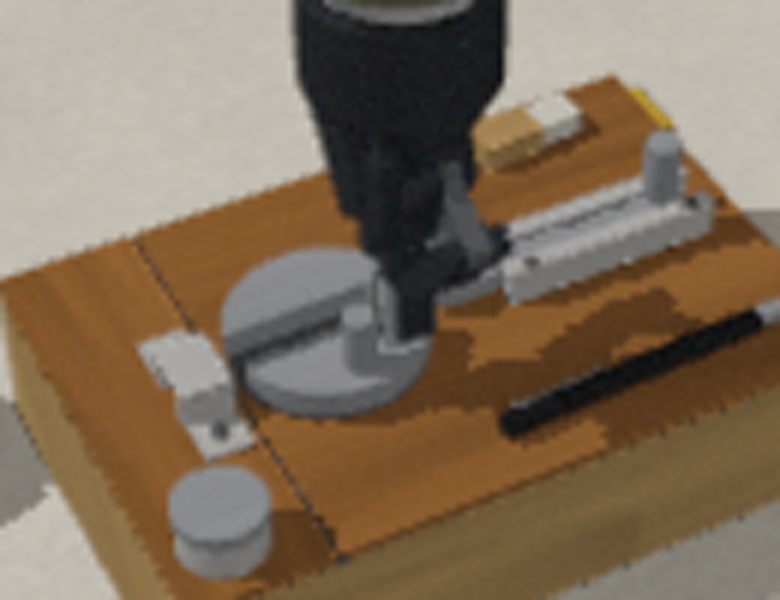

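Run:
```python
from h import *
print(ang('scene',(366,283),(230,344)))
print(ang('side',(366,278),(510,372)))
p,e=tri([c6('scene',(357,313)),c6('side',(481,230))]);b=w2b(p);print(b.round(1),e,np.degrees(np.arctan2(b[1]+45,-b[0])))
# expected points at theta=pi
for P in [(30,-45,124),(-11,-45+40.5,96),(-11,-85.5,96),(11,-4.5,96),(11,-85.5,96)]:
    for n in('scene','side'):
        q=proj(n,b2w(*P))[0];o=dict(scene=(170,150),side=(230,160))[n];print(P,n,((q-o+.5)*6-.5).round(0))
```

```text
(array([-10.5, -22.5,  96. ]), array([ -4.1, -85.5,  96. ]), np.float64(-5.810820961231921))
(array([ 4. , -7.8, 96. ]), array([ -5.7, -89.8,  96. ]), np.float64(6.731941946983423))
[ 28.5 -44.7 123.4] [0.8, 0.8] 179.38313517291567
(30, -45, 124) scene [359. 313.]
(30, -45, 124) side [486. 229.]
(-11, -4.5, 96) scene [405. 268.]
(-11, -4.5, 96) side [334. 288.]
(-11, -85.5, 96) scene [223. 333.]
(-11, -85.5, 96) side [492. 373.]
(11, -4.5, 96) scene [430. 301.]
(11, -4.5, 96) side [372. 269.]
(11, -85.5, 96) scene [246. 368.]
(11, -85.5, 96) side [530. 351.]
```

{"fn": "jog_arm", "kwargs": {"targets": [[0.006,0,0,0,0,0,1],[0.01,0,-0.02,0,0,0,1],[0.03,-0.008,-0.05,0,0,0,1],[0.065,-0.02,-0.05,0,0,0,1],[0.1,-0.029,-0.05,0,0,0,1]]}}

```text
time: 5.57
tool_pos: [555.1, 17.1, 159.9]
tcp_rot: [179.8, 0.1, 98.7]
ft_force: [0.1, 1.0, -0.7]
finger_gap: -0.0
```

{"fn": "jog_arm", "kwargs": {"targets": [[0.025,0,0,0,0,0,1],[0.05,0,0,0,0,0,1],[0.071,0,0,0,0,0,1],[0.071,0,0,0,0,0,1]]}}

```text
time: 5.9
tool_pos: [542.3, 90.8, 157.4]
tcp_rot: [-180.0, -0.0, 99.0]
ft_force: [0.9, 0.1, 0.5]
finger_gap: -0.1
```

```bash
python3 look.py 8
```

```text
5.9 box [  0.5 148.5 157.4] yaw 98.98 F box [ 0.9 -0.1] 0.5
```

View pics/side8.png

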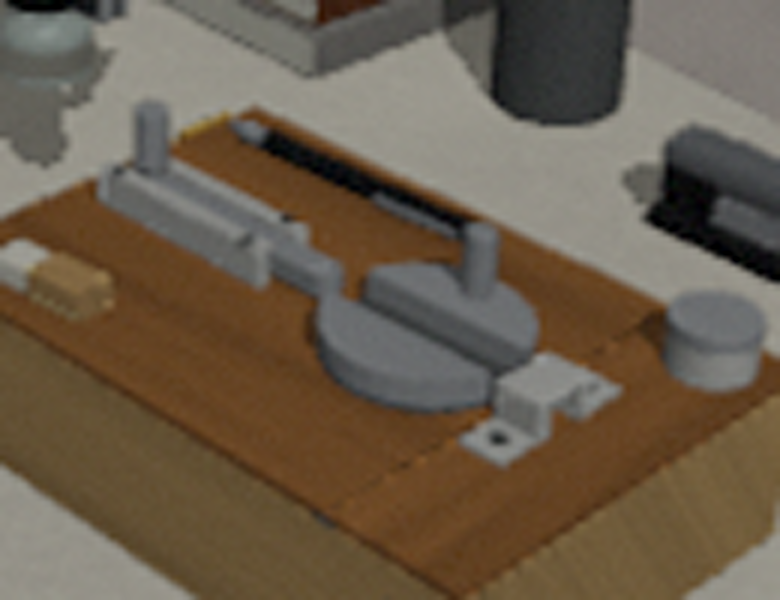

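View pics/scene8.png

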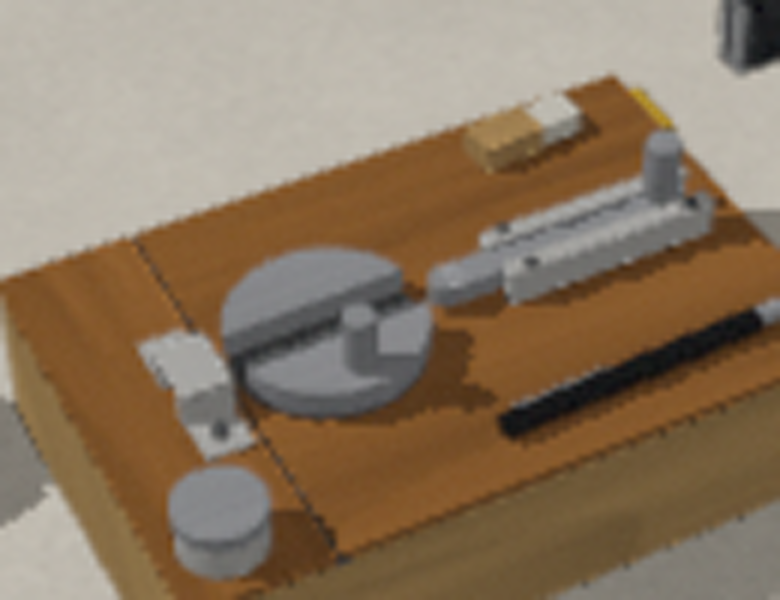

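Run:
```python
import cv2,numpy as np
from h import *
from bench import r
for n,(x,y,w,h) in dict(scene=(200,185,50,40),side=(277,195,50,40)).items():
    acc=np.mean([r.snapshot(n)['pixels'].astype(float) for _ in range(2)],0)
    im=acc[y:y+h,x:x+w,::-1]
    im=np.clip((im-60)*1.6,0,255).astype(np.uint8)
    big=cv2.resize(im,None,fx=15,fy=15,interpolation=cv2.INTER_LANCZOS4)
    for th,col in((180,(0,255,0)),(174,(0,0,255))):
        t=np.radians(th-180)
        for sx in(-11,11):
            pts=[]
            for yy in(-40.5,40.5):
                # theta grows clockwise: rotate by -t
                X=sx*np.cos(t)+yy*np.sin(t);Y=-sx*np.sin(t)+yy*np.cos(t)
                q=proj(n,b2w(X,Y-45,96))[0];pts.append(tuple(int(v) for v in (q-[x,y]+.5)*15-.5))
            cv2.line(big,pts[0],pts[1],col,1)
    cv2.imwrite(f'pics/{n}9.png',big)
```

```text
(no output)
```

View pics/side9.png

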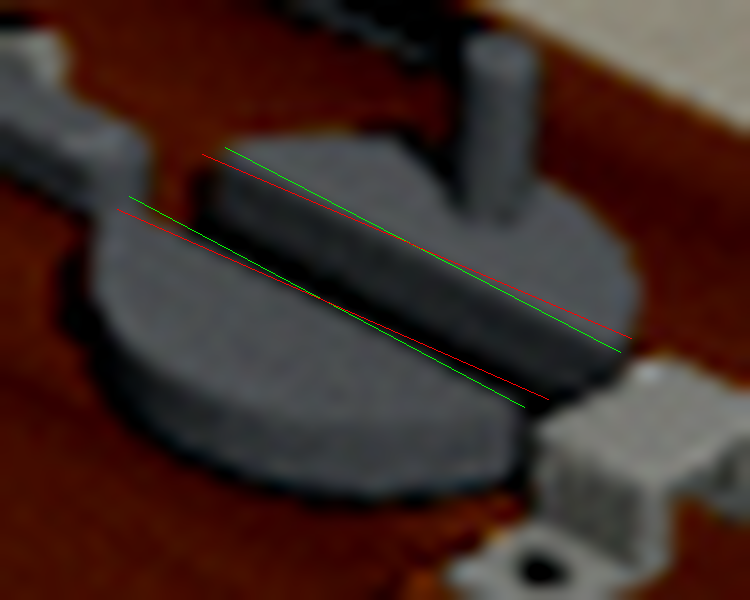

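View pics/scene9.png

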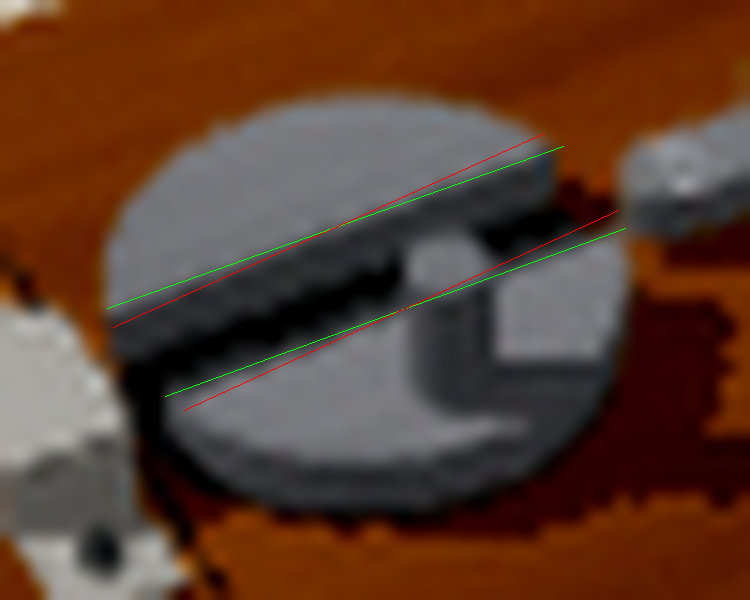

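{"fn": "jog_arm", "kwargs": {"targets": [[0,0,0.025,0,0,0,1],[0,0,0.05,0,0,0,1],[-0.004,0,0.05,0,0,0,1],[-0.008,0,0.05,0,0,0,1],[-0.011,0,0.05,0,0,0,1]]}}

```text
time: 6.62
tool_pos: [545.7, 75.5, 108.3]
tcp_rot: [180.0, 0.0, 98.8]
ft_force: [-0.7, -0.3, 0.8]
finger_gap: -0.0
```

```bash
python3 look.py 10
```

```text
6.6167 box [  1.5 132.9 108.3] yaw 98.78 F box [-0.7 -0.2] 0.8
```

View pics/side10.png

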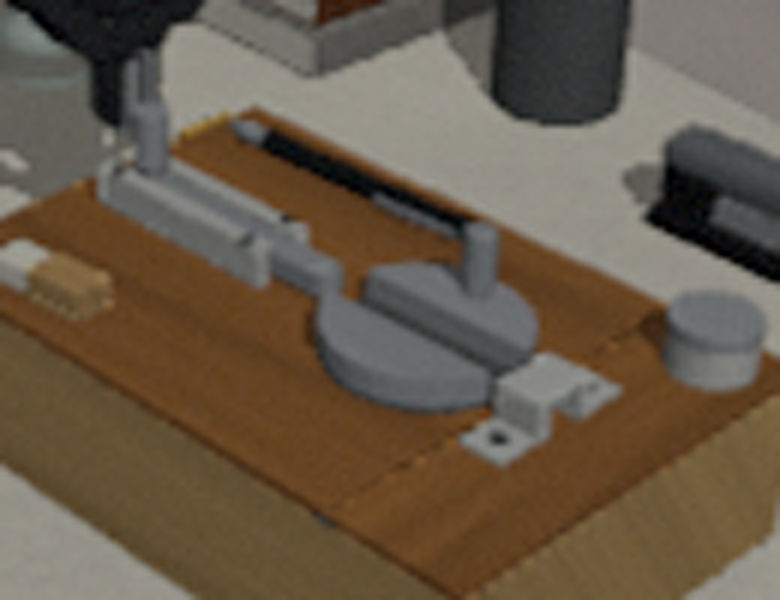

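View pics/scene10.png

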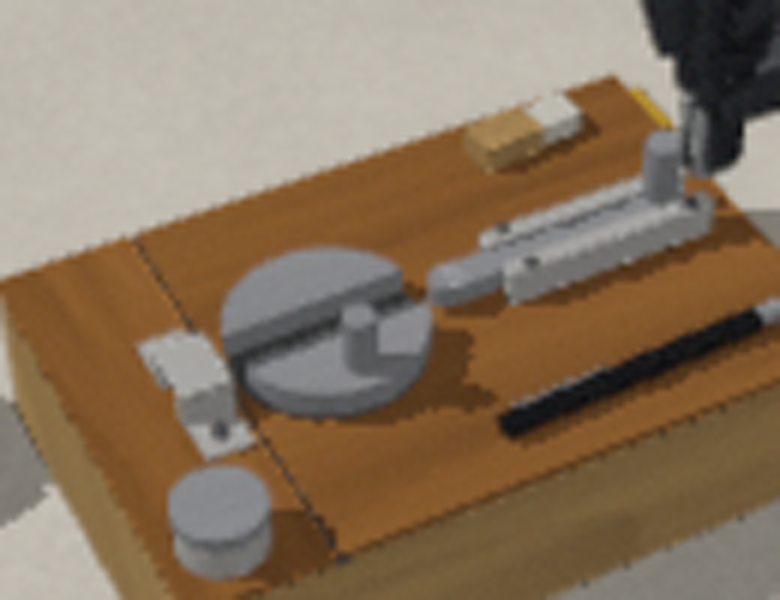

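{"fn": "jog_arm", "kwargs": {"targets": [[-0.002,-0.001,0,0,0,0,1],[-0.004,-0.001,0,0,0,0,1],[-0.006,-0.001,0,0,0,0,1],[-0.008,-0.001,0,0,0,0,1],[-0.01,-0.001,0,0,0,0,1]]}}

```text
time: 7.13
tool_pos: [545.9, 66.6, 107.7]
tcp_rot: [180.0, -0.0, 98.8]
ft_force: [-0.2, 1.3, 1.2]
finger_gap: -0.0
```

{"fn": "jog_arm", "kwargs": {"targets": [[-0.002,0,0,0,0,0,1],[-0.004,0,0,0,0,0,1],[-0.006,0,0,0,0,0,1]]}}

```text
time: 7.38
tool_pos: [546.6, 60.5, 107.3]
tcp_rot: [180.0, -0.0, 98.8]
ft_force: [0.6, 1.4, 1.1]
finger_gap: 0.1
```

```bash
python3 look.py 11
```

```text
7.3833 box [1.000e-01 1.179e+02 1.073e+02] yaw 98.83 F box [0.8 1.3] 1.1
```

View pics/scene11.png

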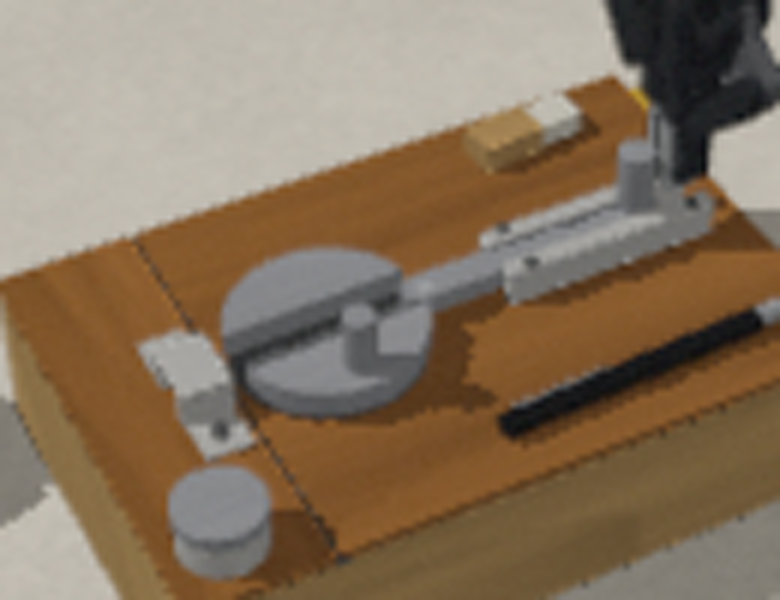

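{"fn": "jog_arm", "kwargs": {"targets": [[-0.003,0,0,0,0,0,1],[-0.006,0,0,0,0,0,1],[-0.009,0,0,0,0,0,1],[-0.012,0,0,0,0,0,1],[-0.015,0,0,0,0,0,1]]}}

```text
time: 7.9
tool_pos: [548.8, 45.4, 107.2]
tcp_rot: [-180.0, -0.0, 98.8]
ft_force: [-0.0, 0.8, 0.6]
finger_gap: 0.2
```

{"fn": "jog_arm", "kwargs": {"targets": [[-0.003,0,0,0,0,0,1],[-0.006,0,0,0,0,0,1],[-0.009,0,0,0,0,0,1],[-0.012,0,0,0,0,0,1],[-0.015,0,0,0,0,0,1]]}}

```text
time: 8.32
tool_pos: [551.1, 30.7, 107.2]
tcp_rot: [-180.0, -0.0, 98.8]
ft_force: [-0.1, 1.2, -0.5]
finger_gap: -0.2
```

```bash
python3 look.py 12
```

```text
8.3167 box [-1.000e-01  8.770e+01  1.072e+02] yaw 98.82 F box [0.1 1.2] -0.5
```

View pics/scene12.png

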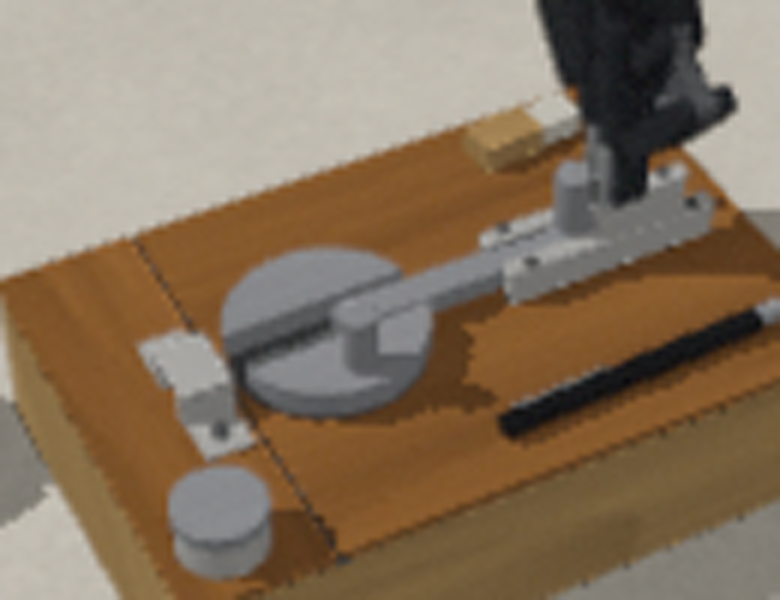

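{"fn": "jog_arm", "kwargs": {"targets": [[-0.003,0,0,0,0,0,1],[-0.006,0,0,0,0,0,1],[-0.009,0,0,0,0,0,1],[-0.012,0,0,0,0,0,1],[-0.015,0,0,0,0,0,1]]}}

```text
time: 8.83
tool_pos: [553.5, 15.9, 107.3]
tcp_rot: [-180.0, 0.0, 98.8]
ft_force: [-0.2, 2.3, -0.8]
finger_gap: -0.0
```

{"fn": "jog_arm", "kwargs": {"targets": [[-0.003,0,0,0,0,0,1],[-0.006,0,0,0,0,0,1],[-0.009,0,0,0,0,0,1],[-0.012,0,0,0,0,0,1],[-0.015,0,0,0,0,0,1]]}}

```text
time: 9.25
tool_pos: [555.8, 1.0, 107.3]
tcp_rot: [-180.0, -0.0, 98.8]
ft_force: [-0.6, 1.8, -0.2]
finger_gap: 0.2
```

{"fn": "jog_arm", "kwargs": {"targets": [[-0.003,0,0,0,0,0,1],[-0.006,0,0,0,0,0,1],[-0.009,0,0,0,0,0,1],[-0.012,0,0,0,0,0,1],[-0.015,0,0,0,0,0,1]]}}

```text
time: 9.67
tool_pos: [558.2, -13.8, 107.3]
tcp_rot: [180.0, -0.0, 98.8]
ft_force: [-0.2, 2.2, 0.3]
finger_gap: 0.0
```

```bash
python3 look.py 13
```

```text
9.6667 box [1.000e-01 4.270e+01 1.073e+02] yaw 98.82 F box [0.1 2.2] 0.3
```

View pics/scene13.png

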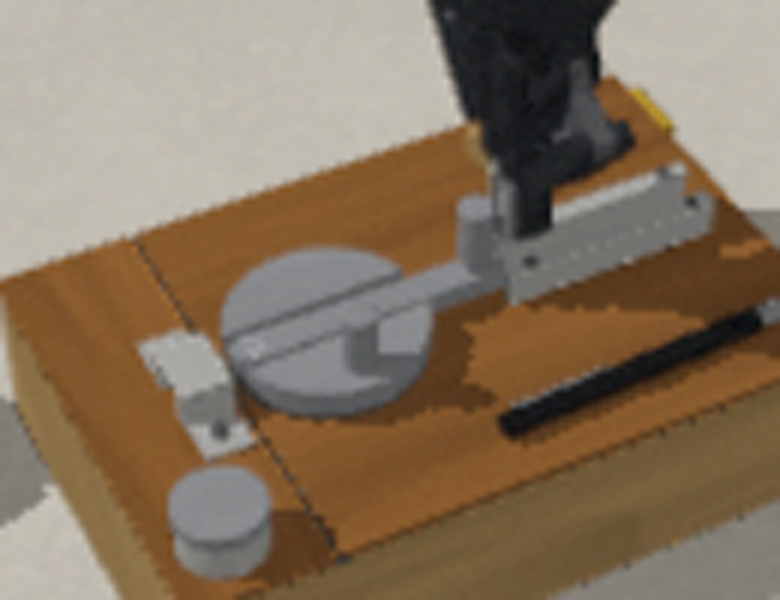

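View pics/side13.png

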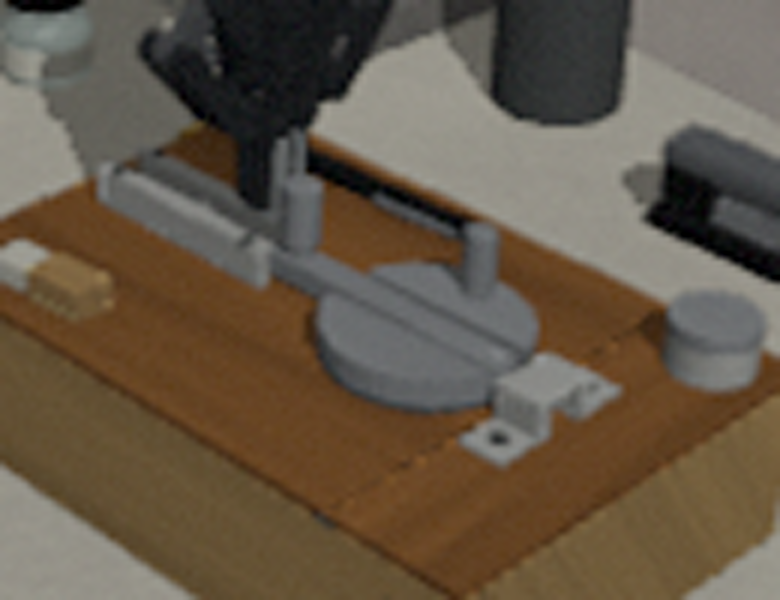

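{"fn": "jog_arm", "kwargs": {"targets": [[-0.003,0,0,0,0,0,1],[-0.006,0,0,0,0,0,1],[-0.009,0,0,0,0,0,1],[-0.012,0,0,0,0,0,1],[-0.015,0,0,0,0,0,1]]}}

```text
time: 10.18
tool_pos: [560.5, -28.6, 107.3]
tcp_rot: [180.0, -0.0, 98.8]
ft_force: [-0.8, 1.1, -0.0]
finger_gap: -0.0
```

{"fn": "jog_arm", "kwargs": {"targets": [[-0.002,0,0,0,0,0,1],[-0.004,0,0,0,0,0,1],[-0.006,0,0,0,0,0,1],[-0.008,0,0,0,0,0,1]]}}

```text
time: 10.52
tool_pos: [561.6, -36.4, 107.3]
tcp_rot: [-180.0, -0.0, 98.8]
ft_force: [-0.2, 2.1, 0.6]
finger_gap: -0.2
```

```bash
python3 look.py 14
```

```text
10.5167 box [  0.   19.9 107.3] yaw 98.83 F box [0.1 2.1] 0.6
```

View pics/side14.png

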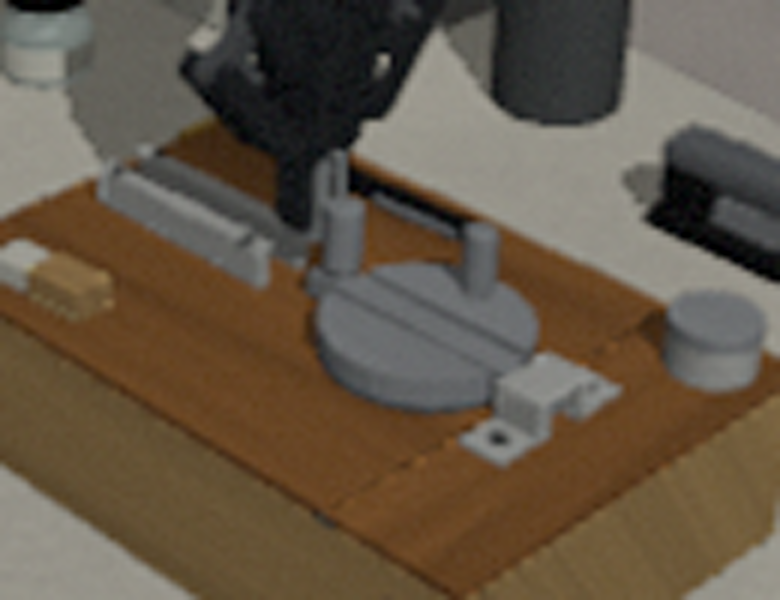

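View pics/scene14.png

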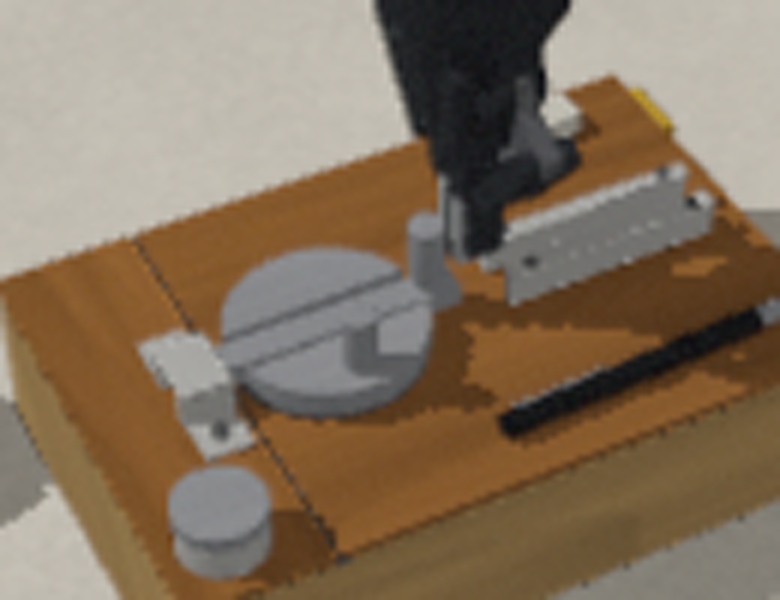

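The nose has entered the keeper (scene crop ~(225,360)) at about 2 N. I'm going slowly to the stop now.

{"fn": "jog_arm", "kwargs": {"targets": [[-0.001,0,0,0,0,0,1],[-0.002,0,0,0,0,0,1],[-0.003,0,0,0,0,0,1],[-0.004,0,0,0,0,0,1]]}}

```text
time: 10.95
tool_pos: [562.2, -40.1, 107.3]
tcp_rot: [-180.0, -0.0, 98.8]
ft_force: [-0.7, 6.1, 1.2]
finger_gap: 0.1
```

{"fn": "jog_arm", "kwargs": {"targets": [[-0.001,0,0,0,0,0,1],[-0.002,0,0,0,0,0,1],[-0.003,0,0,0,0,0,1]]}}

```text
time: 11.2
tool_pos: [562.2, -40.3, 107.3]
tcp_rot: [-180.0, -0.3, 98.9]
ft_force: [-3.2, 18.0, 4.6]
finger_gap: -0.0
```

{"fn": "jog_arm", "kwargs": {"targets": [[0.003,0,0,0,0,0,1],[0.008,0,0,0,0,0,1],[0.012,0,-0.02,0,0,0,1],[0.03,0,-0.05,0,0,0,1],[0.06,0,-0.06,0,0,0,1]]}}

```text
time: 11.62
tool_pos: [555.3, 14.4, 171.2]
tcp_rot: [179.8, 0.2, 98.7]
ft_force: [1.9, 1.2, 1.7]
finger_gap: -0.1
```

{"fn": "jog_arm", "kwargs": {"targets": [[0.035,0,-0.01,0,0,0,1],[0.07,0,-0.02,0,0,0,1],[0.1,0,-0.02,0,0,0,1],[0.1,0,-0.02,0,0,0,1]]}}

```text
time: 11.95
tool_pos: [537.8, 119.7, 188.5]
tcp_rot: [179.9, -0.1, 99.0]
ft_force: [0.5, -0.3, 0.2]
finger_gap: -0.1
```

```bash
python3 look.py 15
```

```text
11.95 box [  0.4 177.8 188.5] yaw 99.04 F box [ 0.4 -0.4] 0.2
```

View pics/side15.png

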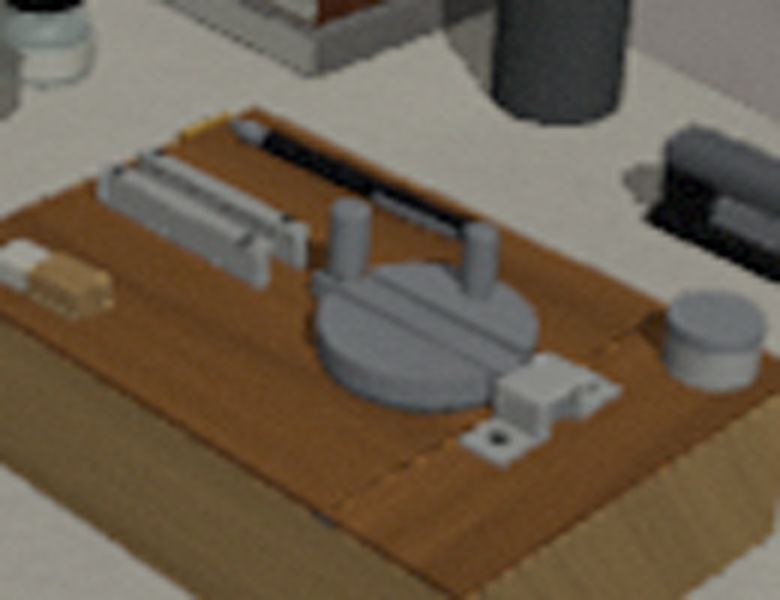

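View pics/scene15.png

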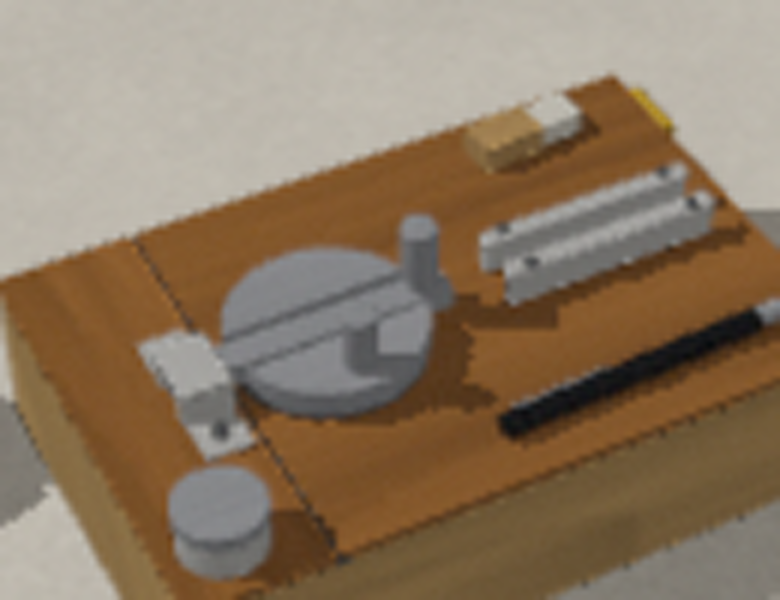

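Run:
```python
from h import *
for s,d in [((663,140),(152,108)),((420,222),(350,207))]:
    p,e=tri([c6('scene',s),c6('side',d)]);print(w2b(p).round(1),e)
# nose tip at start: scene crop8 ~(430,285) side (342,275), bolt top z? 
for z in (90,95):print(w2b(atz('scene',c6('scene',(431,280))[1],z)).round(1),w2b(atz('side',c6('side',(342,270))[1],z)).round(1))
from bench import r
import cv2
im=r.snapshot('wrist')['pixels'];cv2.imwrite('pics/wrist15.png',im[:,:,::-1])
o=[cv2.resize(r.snapshot(n)['pixels'][:,:,::-1],None,fx=.75,fy=.75) for n in('scene','side')]
cv2.imwrite('pics/both15.png',cv2.hconcat(o))
print(r.sense()['time'])
```

```text
[ -1.  111.2 127.4] [0.7, 0.7]
[ -1.4  -2.5 128.1] [0.0, 0.0]
[-5.5  4.6 90. ] [ 8.8  9.5 90. ]
[-0.8  2.1 95. ] [ 2.7  3.9 95. ]
12.2
```

View pics/both15.png

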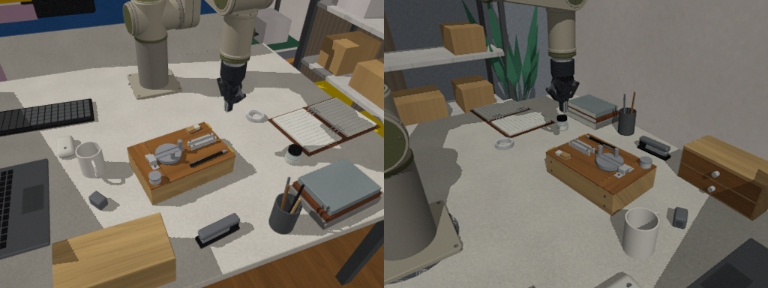

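Run:
```python
from h import *
import cv2
im=cv2.imread('pics/wrist1.png')[180:230,190:260]
cv2.imwrite('pics/wrist1c.png',cv2.resize(im,None,fx=10,fy=10,interpolation=cv2.INTER_CUBIC))
im=cv2.imread('pics/scene11.png');
```

```text
(no output)
```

View pics/wrist1c.png

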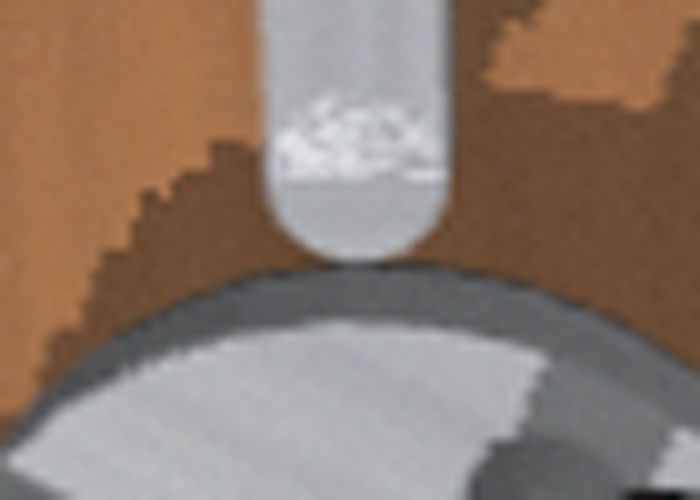

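View pics/wrist15.png

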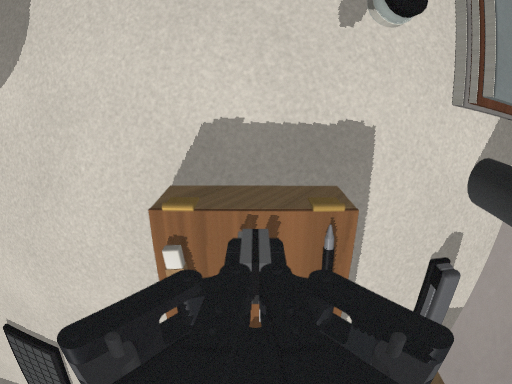

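Run:
```python
from h import *
f,cx,cy=297.31864,254.95994,187.56886
o=np.array([573.29225823,31.67098134,311.75768908]);A=R.from_euler('xyz',[162.621414,.0632373429,8.8727],degrees=True)
def pw(P):
    p=A.inv().apply(P-o);t=np.arctan2(np.hypot(p[0],p[1]),p[2]);k=f*t/np.hypot(p[0],p[1])
    u=np.array([cx+k*p[0],cy+k*p[1]]);return ((u-[190,180]+.5)*10-.5).round(0)
for y in(-3,):
    for z in(80,96):print('rim',z,pw(b2w(0,y,z)))
for y in(0,2,4,6):
    for z in(85,90,95):print('nose',y,z,pw(b2w(0,y,z)))
print('bolt side',pw(b2w(7,15,95)),pw(b2w(-7,15,95)))
```

```text
rim 80 [393. 260.]
rim 96 [376. 333.]
nose 0 85 [387. 248.]
nose 0 90 [382. 270.]
nose 0 95 [376. 293.]
nose 2 85 [386. 225.]
nose 2 90 [381. 246.]
nose 2 95 [375. 269.]
nose 4 85 [386. 202.]
nose 4 90 [380. 223.]
nose 4 95 [375. 245.]
nose 6 85 [385. 178.]
nose 6 90 [380. 199.]
nose 6 95 [374. 221.]
bolt side [461. 111.] [280. 111.]
```

Run:
```python
from bench import r
s=r.sense();print(s['time'],s['ft_force'],s['tool_pos']);print(r.hand_in())
```

```text
12.2 [ 0.62361303 -0.19458296 -0.35376359] [538.14950397 113.89877689 186.91793206]
the job is handed in; nothing more can be done
None
```

I locked the box and handed it in at 12.2 s, with the arm clear of everything. With shut fingers I pushed the stud from about 118° round to about 177–180° (the pi end). I then pushed the knob straight along −y until the bolt met its stop.

**Bolt travel:** The knob moved 113.7 mm, from y = 111.2 to −2.5 mm in the box frame. I estimate the bolt started about 3.3 mm along, so it ended at about 117 mm. That agrees with the 118 mm home position within the 1–2 mm camera error. The nose itself is hidden inside the keeper, so I could not see it seated.

**Forces:**
- **Bolt:** it slid through the disc and into the keeper at 1–2 N. At the stop the force rose to 18 N, and the last 3 mm of commanded push moved the fingers only 0.2 mm.
- **Stud:** it peaked at about 14 N early on, more than the 2–3 N friction suggests, because it was catching the fingers' corner. I backed off, recentred, and finished at 2–5 N.

**Checks that disagreed:** The slot angle read between 174° and 180° depending on which edge and view I used. One side-view edge read 187°, which I took as a misread edge. The bolt then passed freely, so the slot was in line.

**Other things:** By eye in the last pictures, the pen, eraser and tin are where they were and nothing on the desk was touched.

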